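# Hold the belt tensioner back under its guard

### The arm

A 6-joint arm with a two-finger parallel gripper is mounted at the origin on a cart in front of the work surface, level with it; the furniture and walls round the work are solid. World frame = base frame: x ahead of the robot, y to its left, z up, the work surface at z = 0. Lengths are in mm, angles in rad, forces in N, time in s.
With the tool pointing down it reaches from about 350 to 875 mm from the base axis. Payload 4.2 kg.
Tool frame: the origin (TCP) lies midway between the tips of the shut fingers; the grasp point (between the pads) lies 19 mm behind it; z points along the fingers, y is the line along which they close (so a half turn about z gives the same grasp; the last joint's range is limited). The gripper opens to 85 mm and grips with 20 to 120 N. Pads are 22 mm wide; open, the fingers measure 114 mm over their backs; the gripper's body (76 mm by 85 mm) begins 54 mm behind the grasp point. The pads swing forward as they close: fully open they stand 13 mm farther back than shut.
Start: joints at [1.57, 0.385, 0.008, 0, -1.194, -0.259], TCP at [160.523, 604.013, 231.312] pointing down, gripper open.
Joint ranges: [-3.14, 3.14], [-1.21, 2.06], [-1.07, 1.41], [-3.16, 2.05], [-2.99, -0.16], [-3.1, 3.1]. Speed limits (rad/s): [2.79, 2.79, 3.14, 3.14, 3.14, 3.14].

### API

Orientations are given as a unit quaternion [x, y, z, w].
In Python, from bench import arm, eyes, nets gives the robot as it stands.
- The arm moves only by the tool apply_moves, never from a script. Its arguments are lists of equal length, an entry for each row: "delta_rot": the turn, a rotation vector about the tool's x, y, z as a fraction of full scale, a list of three; "xyz": the shift along the tool's x, y, z as a fraction of full scale, a list of three; "hand": the gripper command: -1 is fully open, 1 is shut, values between are in proportion. In form: {"delta_rot": [[ax, ay, az], ...], "xyz": [[dx, dy, dz], ...], "hand": [hand, ...]}. A call has 1 to 20 rows; each row shifts and turns the commanded pose from where the row before left it, along the tool's axes as they then stand; what a row does not reach is not made up. Full scale, the value 1, is 0.025 m for a shift and 6 degrees for a turn. A row lasts 1/12 s, in which the tool goes at most 41.7 mm and 7.16 degrees, less where a joint would pass 70% of its speed; a pose out of reach is approached as far as the arm can. A call with a number of a shift or a turn outside -1 to 1 is refused whole. A call with a gripper value outside its range is refused whole. The fingers move at their own pace and stop on an object; the grip force is fixed at half the most. Time passes only in rows, so rows that do not move let the fingers close. It gives the time, the measured TCP pose, the force, the opening and the grip force at its end, in the units of the state.
- arm.read_state(): the state, without advancing time (a new reading comes with each control period).
- eyes.get_image(name): name is "scene" or "side" or "wrist"; returns a dict with "frame" (420x560x3 uint8, red, green, blue), "range_z" (420x560 float32, mm along the optical axis (not along the pixel's ray), 0 where there is no reading), "camera_matrix" (3x3 intrinsics, pixels), "dist" ([k1, k2, p1, p2, k3] as OpenCV has them; the pictures are not rectified), "R" (3x3) and "t" (3): a world point X has camera coordinates R X + t; the wrist camera has in their place "hand_eye" (4x4, takes a point from camera to tool coordinates, whose origin is the TCP and whose axes are the flange's). Camera axes: x right, y down, z forward; pixel columns grow to the right and rows downward; lengths in mm; the calibration is good to about 2 mm. A picture is of the moment at which its call begins: read the wrist's pose just before it.
- arm.job_done(): hands the job in; it is judged then, once.
Trained networks look in a picture, given as the dict that the camera call returned (one of the last four; its "shot" number tells which), for a name from the list of things; names that differ only in an ending like _2 or _b are one class to them, and where a whole thing is asked for, a point or a joint stands for the part that bears it (a point fixed in the world has none). Each returns a list of dicts, best first, with "score" (0 to 1); they miss things now and then, are a little off and sometimes report something else, mostly with a low value. They report only what shows in the picture. A call takes as long as a camera call.
- nets.look_for(name, picture): "bbox" ([left, top, right, bottom] in pixels, round what is visible of it).
- nets.masks_of(name, picture): "region" (420x560 bool, what is visible of it) and "bbox" ([left, top, right, bottom] in pixels, round what is visible of it).
The state is a dict: "clock": time; "joints": joint angles; "joint_vel": joint speeds; "joint_efforts": joint torques, N m; "position": TCP position; "ee_rot": TCP orientation; "contact_force": force on the tool from outside, world axes, zero at the start; "wrist_torque": the same for the moment, N m; "gripper_width": finger opening in mm; "grasp_force": force on a finger pad.
Only numpy, scipy, OpenCV 4.12 (cv2) and the standard library are available. Lean on these libraries where they do the work, as an engineer would, in place of code of your own. Each camera call takes 0.05 s, during which the arm holds its last target. There are 200 camera calls.

### The job

A new belt is about to be fitted to the small drive unit on the bench. Slide the unit's clear guard fully open, from over the pulleys to over the motor housing, then take the upright finger post of the spring-loaded tensioner arm and swing the arm anticlockwise, seen from above, as far as its stop. Finish while still holding the arm against its stop with the guard open, and leave the tape roll, slide box and eraser where they are.

Things in the scene. Friction and masses are not known exactly. Their poses are not given: they have to be found in the camera images.
- drive_unit: Drive unit, fixed: dark base plate 200 mm (its x) by 340 mm (its y), 12 mm thick, origin at the centre of the underside. The +y half carries the grey motor housing (top at 76 mm), the -y half is the pulley bay under the guard, open at its -y end. Guard rails run along y at x = +-90 mm, up to 97 mm high. Between them the bay holds only the arm, its post and pulleys under 41 mm high.
- guard (a joint): How far the clear guard sheet has slid from closed, in m, along the unit's +y: 0 closed over the bay, 0.150 fully open against its end stop. It starts shut or slightly open, moves with about 1.5 N friction and stays where it is left.
- guard_grip (a point): Point in the guard's black upright grip fin, 11 mm under its top. The fin is 10 mm thick (unit's y), 60 mm long (unit's x) and stands 29 mm above the guard sheet; its top is 122 mm above the bench. The sheet is 166 by 155 mm; its trailing (-y) edge lies 138 mm to the unit's -y of this point. Axes as the unit's.
- pivot_axis (a point): Point on the upright hinge axis of the arm, 64 mm above the bench, fixed to the unit at 50 mm to -x and 80 mm to -y of the unit's origin.
- post_grip (a point): Point on the axis of the upright steel finger post at the arm's end, 64 mm above the bench. The post is 14 mm in diameter, stands from 41 to 81 mm above the bench, 75 mm from the hinge axis; with the guard shut it lies under the sheet. Axes as the arm's.
- tape_roll: Roll of brown tape, 96 mm across, 48 mm high, lying loose on the bench; a bystander. Origin at the centre of its underside.
- slide_box: Dark blue box for microscope slides, 92 x 167 x 38 mm, loose on the bench; a bystander. Origin at the centre of its underside.
- eraser: Blue and white eraser, 21 x 47 x 12 mm, loose on the bench; a bystander. Origin at the centre of its underside.
- idler_arm: The spring-loaded tensioner arm: a flat steel bar at 22 to 29 mm above the bench, with a black idler wheel (26 mm across, top at 41 mm) and the upright finger post at its end. Origin on the hinge axis, 22 mm above the bench. Its x axis points along the arm to the post: at rest 0.525 rad clockwise (from above) of the unit's x axis, at the stop 0.525 rad anticlockwise of it.
- idler_swing (a joint): Angle of the spring-loaded tensioner arm in rad: 0 at rest, growing anticlockwise seen from above, 1.05 at the stop. Its spring always drives it back to 0: at the post about 3.3 N at rest, growing evenly to 8 N at the stop.

How it is judged (in metres and radians):
On the way, in this order (a step that is already met when the one before it is completed fails the run):
1. the guard is slid fully open (value of joint guard above 0.138 m), for 0.2 s.
2. the fingers swing the tensioner arm to its stop (value of joint idler_swing above 0.98 rad and value of joint guard above 0.138 m and contact force between the fingers and idler_arm above 2 N), for 0.3 s.
At the end, for the whole second after the job is handed in: The guard stands within 12 mm of fully open, the arm within 0.07 rad of its stop (at 1.05 rad), held there by the fingers pressing on the arm or its post with more than 2 N, and the tape roll, slide box and eraser lie within 30 mm of where they were (all of step 2 and distance of each of tape_roll, slide_box, eraser from where it was at the start of the episode below 0.03 m); the arm keeps its last pose, push and grip.
It fails at once if a bystander is knocked away (distance of any of tape_roll, slide_box, eraser from where it was at the start of the episode above 0.05 m).
It also fails if it takes over 48 s, if anything falls off the work surface, if the arm or the gripper's body presses on something with over 40 N, if the wrist force passes 120 N, or if a joint passes its speed limit or range.

## Working session

There is one attempt and no reset: what is moved stays moved. The work goes in short steps, Python scripts to look and compute and a tool call to move; the robot and the scene stay as the last step left them, time stands still between calls to the robot, and variables do not carry over. Pictures are saved under pics/ and viewed, at most 10 in all, crops included, and the job is handed in when it is done.

Besides the shell and the picture viewer there is one more tool, called after "Call:" by a JSON object that holds its "op" and its "data". apply_moves: Moves the arm, as the interface text tells. Its arguments: {"type":"object","properties":{"delta_rot":{"type":"array"},"xyz":{"type":"array"},"hand":{"type":"array"}},"required":["delta_rot","xyz","hand"]}

```bash
mkdir -p pics; cat > h.py <<'E'
import numpy as np,cv2
from bench import arm,eyes,nets
from scipy.spatial.transform import Rotation as Ro
def world(p,us,vs,st=None):
    us=np.asarray(us,float);vs=np.asarray(vs,float)
    z=p["range_z"][vs.astype(int),us.astype(int)]
    k=z>0;us,vs,z=us[k],vs[k],z[k]
    n=cv2.undistortPoints(np.stack([us,vs],1)[:,None],np.array(p["camera_matrix"]),np.array(p["dist"]))[:,0]
    c=np.c_[n*z[:,None],z]
    if "R" in p: return (c-np.array(p["t"]))@np.array(p["R"])
    H=np.array(p["hand_eye"]);c=c@H[:3,:3].T+H[:3,3]
    return Ro.from_quat(st["ee_rot"]).apply(c)+st["position"]
def project(p,X):
    return cv2.projectPoints(np.array(X,float),cv2.Rodrigues(np.array(p["R"]))[0],np.array(p["t"],float),np.array(p["camera_matrix"]),np.array(p["dist"]))[0][:,0]
E
python3 - <<'E'
from h import *
s=arm.read_state();print(s)
for c in ("scene","side"):
    p=eyes.get_image(c);cv2.imwrite(f"pics/{c}.png",p["frame"][:,:,::-1])
    for n in ("drive_unit","guard","guard_grip","post_grip","idler_arm","tape_roll","slide_box","eraser"):
        for m in nets.masks_of(n,p)[:2]:
            v,u=np.nonzero(m["region"])
            if len(u)<3: continue
            w=world(p,u,v)
            print(c,n,round(m["score"],2),np.round(m["bbox"]),np.round(np.median(w,0)) if len(w) else None,np.round(np.percentile(w,[2,98],axis=0)).tolist() if len(w) else None)
E
```

```text
{'clock': 0.0, 'joints': array([ 1.56957150e+00,  3.85553853e-01,  6.60630406e-03, -4.81164450e-04,
       -1.19402587e+00, -2.58559592e-01]), 'joint_vel': array([ 0.00090859, -0.00020191, -0.00194891, -0.00129929, -0.00110069,
       -0.0002778 ]), 'joint_efforts': array([-1.47500683e-03, -3.92289948e+01,  1.88399452e+01,  4.18600515e+00,
       -4.61585078e-03, -4.90221964e-06]), 'position': array([160.40602593, 603.44591034, 230.21824181]), 'ee_rot': array([ 9.91563748e-01, -1.29615193e-01, -8.20884531e-05,  1.10823720e-03]), 'contact_force': array([-0.46372182, -0.95694674,  0.48675128]), 'wrist_torque': array([0.0105165 , 0.04323847, 0.0677718 ]), 'grasp_force': 0.0, 'gripper_width': 85.1788561906798}
scene drive_unit 0.89 [223. 206. 326. 261.] [486. 169.  17.] [[416.0, -121.0, 3.0], [659.0, 206.0, 97.0]]
scene tape_roll 0.62 [173. 290. 206. 308.] [446. 459.  14.] [[441.0, 423.0, 0.0], [508.0, 494.0, 47.0]]
scene slide_box 0.91 [312. 183. 340. 207.] [ 592. -347.   34.] [[578.0, -442.0, 4.0], [645.0, -274.0, 41.0]]
side guard 0.79 [234. 179. 296. 215.] [530. -34.  92.] [[450.0, -118.0, 89.0], [617.0, 41.0, 119.0]]
side guard 0.48 [233. 324. 276. 373.] [489. 456.  37.] [[446.0, 402.0, 3.0], [532.0, 492.0, 50.0]]
side guard_grip 0.61 [232. 176. 294. 216.] [529. -37.  92.] [[446.0, -122.0, 88.0], [615.0, 41.0, 119.0]]
side tape_roll 0.61 [234. 321. 276. 370.] [490. 453.  35.] [[445.0, 401.0, 1.0], [531.0, 492.0, 50.0]]
side slide_box 0.72 [241. 144. 266. 175.] [ 621. -324.   36.] [[581.0, -430.0, 4.0], [665.0, -271.0, 40.0]]
side slide_box 0.53 [205. 176. 305. 272.] [543.  77.  72.] [[429.0, -113.0, 7.0], [663.0, 200.0, 102.0]]
side eraser 0.65 [300. 334. 314. 354.] [372. 416.  12.] [[357.0, 395.0, 7.0], [386.0, 437.0, 14.0]]
```

```bash
python3 - <<'E'
from h import *
a=cv2.imread("pics/scene.png")[170:330,150:370];b=cv2.imread("pics/side.png")[130:290,180:400]
cv2.imwrite("pics/both.png",np.vstack([cv2.resize(x,(770,560))[:, :] for x in (a,b)])[:, :] if 0 else cv2.resize(np.hstack([a,b]),(800,291)))
cv2.imwrite("pics/sidebig.png",cv2.resize(b,(800,582),interpolation=cv2.INTER_CUBIC))
E
```

```text
(no output)
```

View pics/sidebig.png

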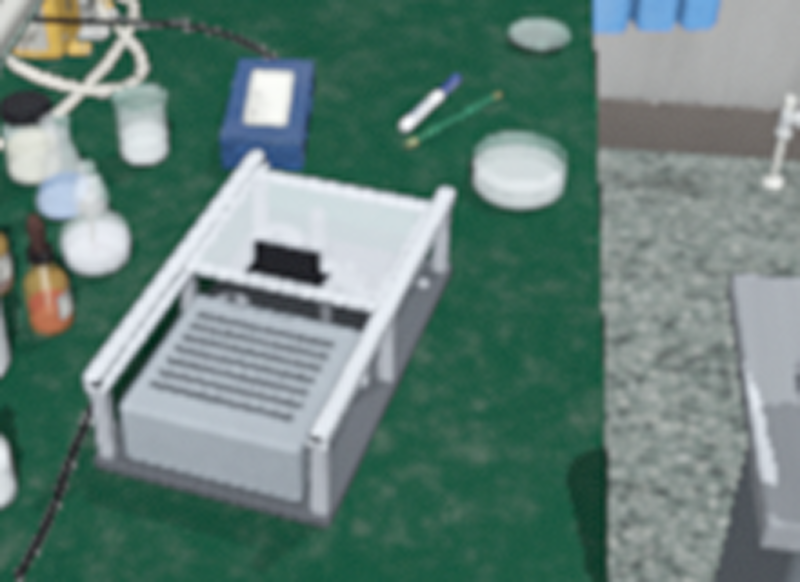

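View pics/scene.png

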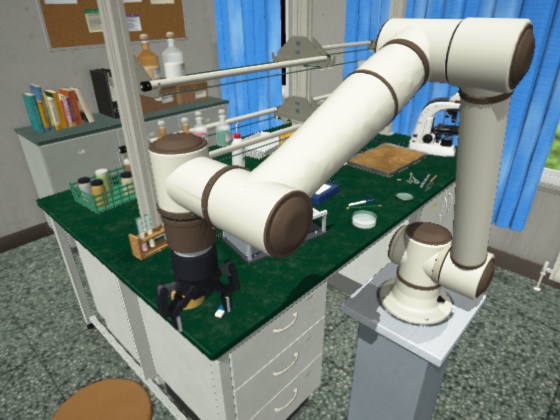

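The side view shows the unit with its motor half towards the robot's left, the guard over the far bay and the black fin at about (259,202) px. The scene camera's view is blocked by the arm.

```bash
cat >> h.py <<'E'
def ray(p,u,v,z,st=None):
    n=cv2.undistortPoints(np.array([[[u,v]]],float),np.array(p["camera_matrix"]),np.array(p["dist"]))[0,0]
    d=np.array([*n,1.])
    if "R" in p: R=np.array(p["R"]);o=-R.T@np.array(p["t"]);d=R.T@d
    else:
        H=np.array(p["hand_eye"]);r=Ro.from_quat(st["ee_rot"]);o=r.apply(H[:3,3])+st["position"];d=r.apply(H[:3,:3]@d)
    return o+d*(z-o[2])/d[2]
E
python3 - <<'E'
from h import *
p=eyes.get_image("side")
for n,(u,v),z in [("Lfar",(257,155),97),("Lnear",(93,380),97),("Rfar",(447,192),97),("Rnear",(318,437),97),("finL",(258,243),122),("finR",(320,255),122)]:
    print(n,ray(p,u/3.636+180,v/3.636+130,z).round())
w=eyes.get_image("wrist");print(np.array(w["hand_eye"]).round(2),w["camera_matrix"])
print(Ro.from_quat(arm.read_state()["ee_rot"]).as_matrix().round(2))
E
```

```text
Lfar [ 599. -153.   97.]
Lnear [666. 169.  97.]
Rfar [ 419. -115.   97.]
Rnear [489. 208.  97.]
finL [567.  16. 122.]
finR [514.  25. 122.]
[[  -0.     -0.95   -0.31   80.12]
 [   1.     -0.     -0.     -0.5 ]
 [   0.     -0.31    0.95 -142.61]
 [   0.      0.      0.      1.  ]] [[300.65721732   0.         280.27792299]
 [  0.         300.65721732 208.51837697]
 [  0.           0.           1.        ]]
[[ 0.97 -0.26 -0.  ]
 [-0.26 -0.97 -0.  ]
 [-0.    0.   -1.  ]]
```

Call:
{"op": "apply_moves", "data": {"delta_rot": [[0,0,-0.48],[0,0,0],[0,0,0],[0,0,0],[0,0,0],[0,0,0],[0,0,0],[0,0,0],[0,0,0],[0,0,0],[0,0,0],[0,0,0],[0,0,0],[0,0,0],[0,0,0],[0,0,0],[0,0,0],[0,0,0],[0,0,0],[0,0,0]], "xyz": [[0.5,0.4,0],[0.9,0.7,0],[1,0.9,0],[1,0.9,0],[1,0.9,0],[1,0.9,0],[1,0.9,0],[1,0.9,0],[1,0.9,0],[1,0.9,0],[1,0.9,0],[1,0.9,0],[1,0.9,0],[1,0.9,0],[1,0.9,0],[1,0.9,0],[1,0.9,0],[1,0.9,0],[0.9,0.8,0],[0.5,0.4,0]], "hand": [-1,-1,-1,-1,-1,-1,-1,-1,-1,-1,-1,-1,-1,-1,-1,-1,-1,-1,-1,-1]}}

```text
clock: 2.67
position: [534.1, 94.9, 231.4]
ee_rot: [0.994, -0.106, 0.0, 0.0]
contact_force: [0.2, 0.5, -0.0]
gripper_width: 85.2
grasp_force: 0.0
```

```bash
python3 - <<'E'
from h import *
s=arm.read_state();p=eyes.get_image("wrist");cv2.imwrite("pics/w1.png",p["frame"][:,:,::-1])
import pickle;pickle.dump((s,p),open("w1.pkl","wb"))
print(s["position"],Ro.from_quat(s["ee_rot"]).as_matrix().round(3))
for n in ("guard_grip","post_grip","idler_arm"):
    for m in nets.masks_of(n,p)[:2]:
        v,u=np.nonzero(m["region"]);w=world(p,u,v,s)
        print(n,round(m["score"],2),np.round(m["bbox"]),np.round(np.median(w,0)))
H=world(p,*[g.ravel() for g in np.meshgrid(range(560),range(420))],s)
f=H[(abs(H[:,2]-122)<6)&(abs(H[:,0]-540)<60)&(abs(H[:,1]-20)<60)]
print(len(f))
if len(f)>5: print(cv2.minAreaRect(f[:,:2].astype(np.float32)),np.median(f,0))
E
```

```text
[534.12496791  94.89192264 231.36213485] [[ 0.978 -0.21   0.   ]
 [-0.21  -0.978 -0.   ]
 [ 0.     0.    -1.   ]]
guard_grip 0.93 [336.  69. 528. 253.] [543. -44.  93.]
post_grip 0.27 [167.  53. 559. 261.] [562.  21.  92.]
847
((544.0106201171875, 15.949748992919922), (10.487070083618164, 59.132843017578125), 78.123779296875) [545.94369912  16.4653196  121.38959113]
```

View pics/w1.png

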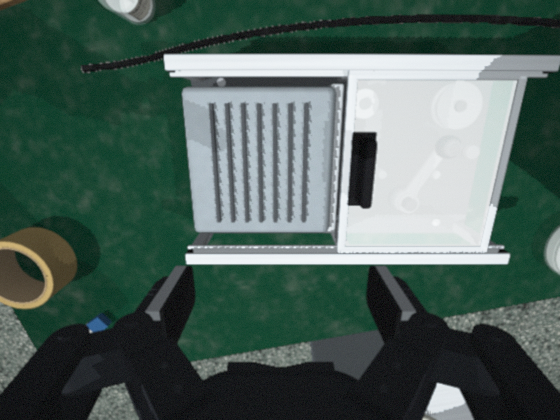

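The wrist view shows the fin at (363,170), the post under the sheet at about (450,147) and the hinge at about (405,205). The fin fits its given size (10.5 x 59 mm, z 121). Next I'll check the unit frame against the rails.

```bash
python3 - <<'E'
from h import *
import pickle;s,p=pickle.load(open("w1.pkl","rb"))
print("post",ray(p,450,146,81,s).round(),"pivot",ray(p,405,205,29,s).round())
U,V=[g.ravel() for g in np.meshgrid(range(560),range(420))]
H=world(p,U,V,s)
f=H[(abs(H[:,2]-97)<2.0)&(H[:,1]<250)&(H[:,1]>-200)]
uy=np.array([.207,.978]);ux=np.array([.978,-.207])
for c0 in ((544,27),):
    q=np.c_[(f[:,:2]-c0)@ux,(f[:,:2]-c0)@uy]
    for a in (-90,90):
        k=abs(q[:,0]-a)<14; print(a,k.sum(),np.percentile(q[k],[1,50,99],axis=0).round(1).tolist(),np.polyfit(q[k,1],q[k,0],1).round(4))
E
```

```text
post [545. -74.  81.] pivot [474. -45.  29.]
-90 3522 [[-95.5, -166.2], [-89.0, -3.8], [-82.5, 159.5]] [ 4.60000e-03 -8.90224e+01]
90 6200 [[85.4, -166.9], [93.8, -5.3], [100.1, 158.8]] [6.00000e-03 9.37762e+01]
```

```bash
python3 - <<'E'
from h import *
import pickle;s,p=pickle.load(open("w1.pkl","rb"))
H=np.array(p["hand_eye"]);r=Ro.from_quat(s["ee_rot"])
def pw(X):
    t=r.inv().apply(np.array(X,float)-s["position"]);c=(t-H[:3,3])@H[:3,:3]
    return cv2.projectPoints(c[None],np.zeros(3),np.zeros(3),np.array(p["camera_matrix"]),np.array(p["dist"]))[0].ravel().round()
im=cv2.resize(p["frame"][40:270,320:540,::-1],None,fx=2.6,fy=2.6,interpolation=cv2.INTER_CUBIC)
for X,c in [((480,-45,29),(0,0,255)),((535,-95,81),(0,200,0)),((535,-95,41),(255,0,0))]:
    u=pw(X);print(X,u);cv2.circle(im,tuple(int(i) for i in (u-[320,40])*2.6),4,c,1)
cv2.imwrite("pics/w1c.png",im)
E
```

```text
(480, -45, 29) [405. 200.]
(535, -95, 81) [473. 152.]
(535, -95, 41) [450. 147.]
```

View pics/w1c.png

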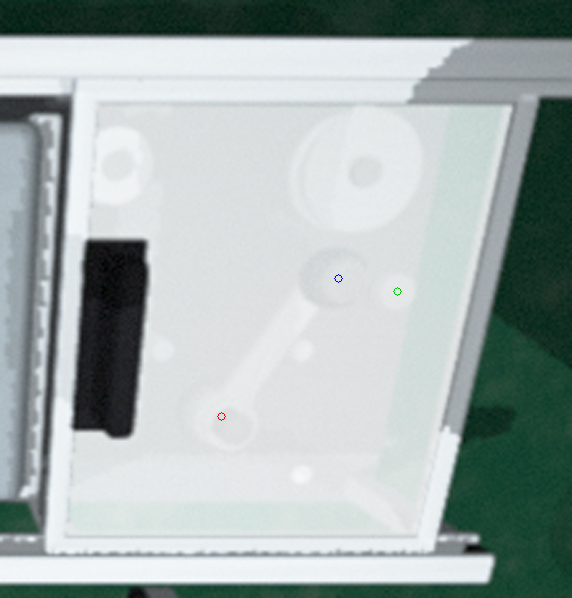

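The overlay confirms the frame: the post top falls on the green mark and the wheel on the blue one. I'll grip the fin next.

Call:
{"op": "apply_moves", "data": {"delta_rot": [[0,0,0],[0,0,0],[0,0,0],[0,0,0],[0,0,0],[0,0,0],[0,0,0],[0,0,0],[0,0,0],[0,0,0],[0,0,0],[0,0,0],[0,0,0],[0,0,0],[0,0,0],[0,0,0]], "xyz": [[0.26,0.75,0],[0.26,0.75,0],[0.26,0.75,0.3],[0.26,0.75,0.6],[0,0,0.9],[0,0,0.9],[0,0,0.9],[0,0,0.9],[0,0,0.5],[0,0,0.3],[0,0,0],[0,0,0],[0,0,0],[0,0,0],[0,0,0],[0,0,0]], "hand": [-1,-1,-1,-1,-1,-1,-1,-1,-1,-1,-1,1,1,1,1,1]}}

```text
clock: 4.2
position: [543.0, 18.7, 99.6]
ee_rot: [0.995, -0.105, 0.001, -0.0]
contact_force: [0.4, 0.5, -0.1]
gripper_width: 25.7
grasp_force: 0.0
```

Call:
{"op": "apply_moves", "data": {"delta_rot": [[0,0,0],[0,0,0],[0,0,0],[0,0,0],[0,0,0],[0,0,0]], "xyz": [[0,0,0],[0,0,0],[0,0,0],[0,0,0],[0,0,0],[0,0,0]], "hand": [1,1,1,1,1,1]}}

```text
clock: 4.7
position: [542.8, 18.5, 99.5]
ee_rot: [0.995, -0.105, 0.0, 0.0]
contact_force: [-1.1, -1.0, 6.0]
gripper_width: 8.8
grasp_force: 59.6
```

Call:
{"op": "apply_moves", "data": {"delta_rot": [[0,0,0],[0,0,0],[0,0,0],[0,0,0],[0,0,0],[0,0,0],[0,0,0],[0,0,0],[0,0,0],[0,0,0],[0,0,0],[0,0,0]], "xyz": [[0,-0.3,0],[0,-0.5,0],[0,-0.6,0],[0,-0.6,0],[0,-0.6,0],[0,-0.6,0],[0,-0.6,0],[0,-0.6,0],[0,-0.5,0],[0,-0.3,0],[0,0,0],[0,0,0]], "hand": [1,1,1,1,1,1,1,1,1,1,1,1]}}

```text
clock: 5.7
position: [570.6, 147.6, 99.5]
ee_rot: [0.995, -0.104, 0.001, -0.001]
contact_force: [-0.8, 1.3, 4.6]
gripper_width: 8.7
grasp_force: 59.6
```

Call:
{"op": "apply_moves", "data": {"delta_rot": [[0,0,0],[0,0,0],[0,0,0],[0,0,0],[0,0,0],[0,0,0]], "xyz": [[0,-0.2,0],[0,-0.2,0],[0,-0.2,0],[0,-0.1,0],[0,0,0],[0,0,0]], "hand": [1,1,1,1,1,1]}}

```text
clock: 6.2
position: [570.6, 149.5, 99.3]
ee_rot: [0.994, -0.106, -0.005, 0.011]
contact_force: [2.6, -40.8, 10.9]
gripper_width: 9.3
grasp_force: 62.3
```

Call:
{"op": "apply_moves", "data": {"delta_rot": [[0,0,0],[0,0,0],[0,0,0]], "xyz": [[0,0.4,0],[0,0.1,0],[0,0,0]], "hand": [1,1,1]}}

```text
clock: 6.45
position: [570.8, 149.2, 99.4]
ee_rot: [0.994, -0.105, 0.0, 0.0]
contact_force: [0.3, -6.3, 6.3]
gripper_width: 9.0
grasp_force: 60.7
```

```bash
python3 - <<'E'
from h import *
p=eyes.get_image("side");cv2.imwrite("pics/s2.png",cv2.resize(p["frame"][130:290,180:400,::-1],(800,582),interpolation=cv2.INTER_CUBIC))
s=arm.read_state();print(s["position"],s["contact_force"])
E
```

```text
[570.86868148 149.20751719  99.46000612] [ 0.18300643 -6.89915601  6.50599037]
```

View pics/s2.png

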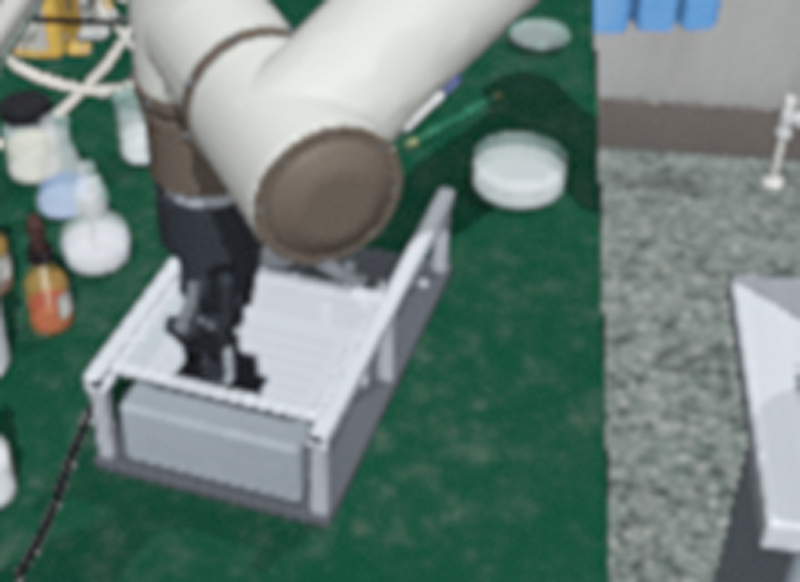

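The guard is against its end stop: its leading edge is at the rail ends and the slide stopped with a 41 N reaction. I'll release the fin, lift and go over the post.

Call:
{"op": "apply_moves", "data": {"delta_rot": [[0,0,0],[0,0,0],[0,0,0],[0,0,0],[0,0,0],[0,0,0],[0,0,0],[0,0,0],[0,0,0],[0,0,0],[0,0,0],[0,0,0],[0,0,0],[0,0,0],[0,0,0],[0,0,0],[0,0,0],[0,0,0]], "xyz": [[0,0,0],[0,0,0],[0,0,0],[0,0,0],[0,0,0],[0,0,0],[0,0,0],[0,0,-0.5],[0,0,-0.8],[0,0,-0.8],[0,0,-0.5],[0.05,0.5,0],[0.1,1,0],[0.1,1,0],[0.1,1,0],[0.1,1,0],[0,0.5,0],[0,0,0]], "hand": [-1,-1,-1,-1,-1,-1,-1,-1,-1,-1,-1,-1,-1,-1,-1,-1,-1,-1]}}

```text
clock: 8.0
position: [554.3, 23.4, 163.0]
ee_rot: [0.994, -0.106, -0.001, 0.0]
contact_force: [-0.2, 0.3, -0.0]
gripper_width: 85.5
grasp_force: 0.0
```

```bash
python3 - <<'E'
from h import *
s=arm.read_state();p=eyes.get_image("wrist");cv2.imwrite("pics/w2.png",p["frame"][:,:,::-1])
print(s["position"],Ro.from_quat(s["ee_rot"]).as_matrix().round(3),s["gripper_width"])
U,V=[g.ravel() for g in np.meshgrid(range(560),range(420))]
H=world(p,U,V,s)
f=H[(abs(H[:,2]-80)<4)&(np.hypot(H[:,0]-535,H[:,1]+95)<20)]
print(len(f),np.median(f,0) if len(f) else 0, (f.max(0),f.min(0)) if len(f) else 0)
f=H[(abs(H[:,2]-122)<4)&(np.hypot(H[:,0]-570,H[:,1]-149)<50)];print(len(f),np.median(f,0) if len(f) else 0)
E
```

```text
[554.29364363  23.4214538  163.01676492] [[ 0.977 -0.211 -0.002]
 [-0.211 -0.977 -0.   ]
 [-0.002  0.001 -1.   ]] 85.505409936463
265 [536.1271001  -93.98469213  80.49150398] (array([542.1963437 , -88.01277342,  82.72281721]), array([ 528.64266224, -101.63408949,   76.15234628]))
1240 [575.13593271 147.54969419 121.71989186]
```

View pics/w2.png

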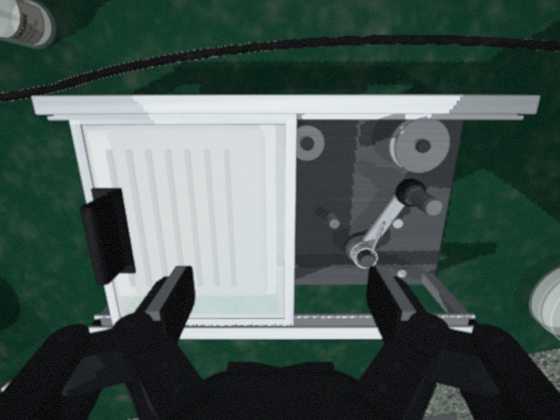

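The wrist view shows the guard open and the bay clear, with the post standing free at (432,207). Depth puts it at (535.4,-94.8), top at 81 mm. I'll go down round it.

Call:
{"op": "apply_moves", "data": {"delta_rot": [[0,0,0],[0,0,0],[0,0,0],[0,0,0],[0,0,0],[0,0,0],[0,0,0]], "xyz": [[0.06,0.9,0],[0.1,1,0],[0.05,1,0],[0.05,1,0],[0,0.6,0],[0,0.28,0],[0,0,0]], "hand": [-1,-1,-1,-1,-1,-1,-1]}}

```text
clock: 8.63
position: [537.1, -92.5, 163.5]
ee_rot: [0.994, -0.105, -0.0, -0.0]
contact_force: [-0.9, 0.9, -1.3]
gripper_width: 85.4
grasp_force: 0.0
```

Call:
{"op": "apply_moves", "data": {"delta_rot": [[0,0,0],[0,0,0],[0,0,0],[0,0,0],[0,0,0],[0,0,0],[0,0,0],[0,0,0]], "xyz": [[0,0,0.5],[0,0,0.8],[0,0,0.8],[0,0,0.8],[0,0,0.8],[0,0,0.5],[0,0,0.3],[0,0,0]], "hand": [-1,-1,-1,-1,-1,-1,-1,-1]}}

```text
clock: 9.3
position: [536.5, -91.1, 49.6]
ee_rot: [0.995, -0.104, -0.002, 0.0]
contact_force: [0.7, -0.4, -0.5]
gripper_width: 85.3
grasp_force: 0.0
```

Call:
{"op": "apply_moves", "data": {"delta_rot": [[0,0,0],[0,0,0],[0,0,0],[0,0,0],[0,0,0],[0,0,0],[0,0,0],[0,0,0],[0,0,0],[0,0,0],[0,0,0],[0,0,0]], "xyz": [[0,0.15,0],[0,0,0],[0,0,0],[0,0,0],[0,0,0],[0,0,0],[0,0,0],[0,0,0],[0,0,0],[0,0,0],[0,0,0],[0,0,0]], "hand": [-1,1,1,1,1,1,1,1,1,1,1,1]}}

```text
clock: 10.3
position: [536.6, -96.3, 51.8]
ee_rot: [0.995, -0.104, 0.0, 0.0]
contact_force: [-0.3, -4.9, 5.2]
gripper_width: 12.2
grasp_force: 58.7
```

Call:
{"op": "apply_moves", "data": {"delta_rot": [[0,0,0],[0,0,0],[0,0,0],[0,0,0],[0,0,0],[0,0,0],[0,0,0],[0,0,0],[0,0,0],[0,0,0],[0,0,0],[0,0,0]], "xyz": [[0.12,-0.23,0],[0.1,-0.25,0],[0.08,-0.25,0],[0.05,-0.26,0],[0.03,-0.26,0],[0.02,-0.26,0],[-0.02,-0.26,0],[-0.03,-0.26,0],[-0.05,-0.26,0],[-0.08,-0.25,0],[0,0,0],[0,0,0]], "hand": [1,1,1,1,1,1,1,1,1,1,1,1]}}

```text
clock: 11.3
position: [560.6, -34.6, 52.0]
ee_rot: [0.995, -0.103, 0.006, -0.001]
contact_force: [10.0, -7.1, -5.4]
gripper_width: 12.1
grasp_force: 59.1
```

Call:
{"op": "apply_moves", "data": {"delta_rot": [[0,0,0],[0,0,0],[0,0,0],[0,0,0]], "xyz": [[-0.1,-0.25,0],[-0.12,-0.23,0],[0,0,0],[0,0,0]], "hand": [1,1,1,1]}}

```text
clock: 11.63
position: [557.0, -23.8, 52.1]
ee_rot: [0.995, -0.103, 0.005, 0.001]
contact_force: [11.3, -15.8, -3.7]
gripper_width: 12.1
grasp_force: 59.6
```

Call:
{"op": "apply_moves", "data": {"delta_rot": [[0,0,0],[0,0,0],[0,0,0],[0,0,0]], "xyz": [[-0.12,-0.1,0],[-0.1,-0.1,0],[0,0,0],[0,0,0]], "hand": [1,1,1,1]}}

```text
clock: 11.97
position: [556.6, -22.7, 52.3]
ee_rot: [0.995, -0.102, 0.008, 0.003]
contact_force: [25.6, -42.7, -14.8]
gripper_width: 11.6
grasp_force: 59.1
```

```bash
python3 - <<'E'
from h import *
s=arm.read_state();p=eyes.get_image("wrist");cv2.imwrite("pics/w3.png",p["frame"][:,:,::-1])
H=np.array(p["hand_eye"]);r=Ro.from_quat(s["ee_rot"])
im=cv2.resize(p["frame"][:,:,::-1],(784,588))
def pw(X):
    t=r.inv().apply(np.array(X,float)-s["position"]);c=(t-H[:3,3])@H[:3,:3]
    return cv2.projectPoints(c[None],np.zeros(3),np.zeros(3),np.array(p["camera_matrix"]),np.array(p["dist"]))[0].ravel()
for a,c in ((.525,(0,0,255)),(.42,(0,255,0))):
    e=np.array([479.7,-44.7,29]);d=np.array([np.cos(a-.212),np.sin(a-.212),0])
    cv2.line(im,*[tuple(int(i) for i in pw(x)*1.4) for x in (e,e+90*d)],c,1)
cv2.imwrite("pics/w3o.png",im);print(s["position"],s["contact_force"])
U,V=[g.ravel() for g in np.meshgrid(range(560),range(420))]
W=world(p,U,V,s)
f=W[(abs(W[:,2]-122)<4)&(np.hypot(W[:,0]-570,W[:,1]-149)<50)];print(len(f),np.median(f,0) if len(f) else 0)
E
```

```text
[556.6216459  -22.71453402  52.30511649] [ 25.63497789 -42.74921145 -14.81049229]
0 0
```

View pics/w3o.png

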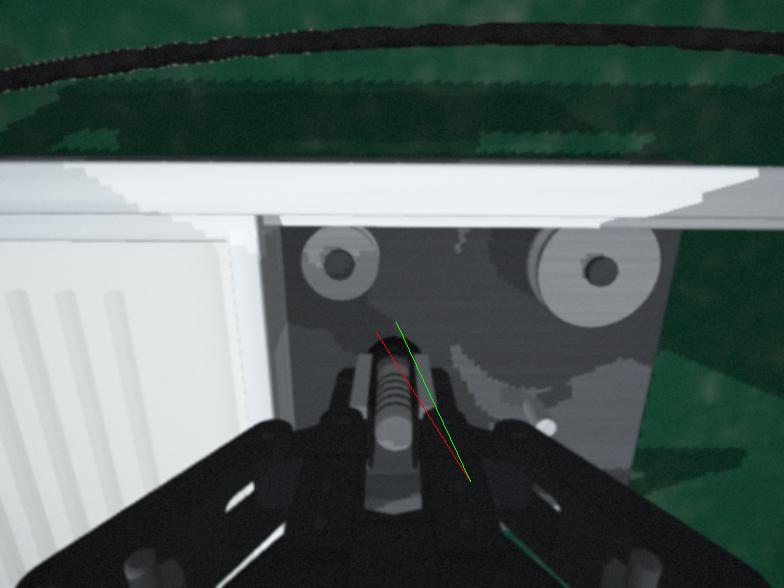

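The post is between the pads and the pad line is 37.8 mm to the unit's +y of the hinge (37.5 expected at the stop). The reaction also rises steeply there. I'll ease the push a little.

Call:
{"op": "apply_moves", "data": {"delta_rot": [[0,0,0],[0,0,0],[0,0,0],[0,0,0],[0,0,0],[0,0,0]], "xyz": [[0.06,0.1,0],[0,0,0],[0,0,0],[0,0,0],[0,0,0],[0,0,0]], "hand": [1,1,1,1,1,1]}}

```text
clock: 12.52
position: [556.8, -23.2, 52.3]
ee_rot: [0.995, -0.103, 0.008, 0.001]
contact_force: [21.9, -30.8, -11.6]
gripper_width: 11.9
grasp_force: 59.7
```

```bash
python3 - <<'E'
from h import *
s=arm.read_state();print(s["position"],s["contact_force"])
p=eyes.get_image("side")
for n in ("tape_roll","slide_box","eraser"):
    for m in nets.masks_of(n,p)[:1]:
        v,u=np.nonzero(m["region"]);print(n,round(m["score"],2),np.round(m["bbox"]),np.median(world(p,u,v),0).round())
U,V=[g.ravel() for g in np.meshgrid(range(560),range(420))]
W=world(p,U,V);f=W[(abs(W[:,2]-120)<5)&(np.hypot(W[:,0]-575,W[:,1]-148)<50)];print(len(f),np.median(f,0) if len(f) else 0)
E
```

```text
[556.78937862 -23.17410011  52.29745187] [ 21.86716393 -30.84725389 -11.55517883]
tape_roll 0.56 [232. 321. 274. 371.] [490. 454.  36.]
slide_box 0.51 [204. 184. 308. 274.] [544. 121.  86.]
eraser 0.44 [301. 333. 312. 356.] [372. 416.  12.]
75 [571.88106902 152.32175826 119.80829265]
```

```bash
python3 -c "
from bench import arm
print(arm.job_done())"
```

```text
the job is handed in; nothing more can be done
None
```

I slid the guard open to its end stop, swung the tensioner arm anticlockwise to its stop, and handed the job in at about 12.5 s still gripping the post; the tape roll and eraser read as unmoved, the slide box was hidden in the last view but the arm never went near it, and no verdict came back.

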